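# Push the feeder handwheel round to its home mark

### The arm

A 6-joint arm with a two-finger parallel gripper is mounted at the origin on the work surface. World frame = base frame: x ahead of the robot, y to its left, z up, the work surface at z = 0. Lengths are in m, angles in rad, forces in N, time in s.
With the tool pointing down it reaches from about 0.4 to 0.825 m from the base axis. Payload 7 kg.
Tool frame: the origin (TCP) lies at the very end of the fingers, on their centre line; the grasp point (between the pads) lies 19 mm behind it; z points along the fingers, y is the line along which they close (so a half turn about z gives the same grasp; the last joint's range is limited). The gripper opens to 88 mm and grips with 3 to 60 N. Pads are 19 mm wide; open, the fingers measure 130 mm over their backs; the gripper's body (78 mm by 193 mm) begins 47 mm behind the grasp point.
Start: joints at [1.473, 0.359, 0.012, 0, -1.224, -0.288], TCP at [0.254, 0.625, 0.227] pointing down, gripper open.
Joint ranges: [-3.07, 3.07], [-1.43, 2.12], [-1.02, 1.25], [-3.03, 1.67], [-3.05, -0], [-3.03, 3.03]. Speed limits (rad/s): [2.39, 2.39, 3.01, 3.14, 3.14, 3.14].

### API

Orientations are given as [roll, pitch, yaw] about the fixed x, y, z axes, in that order (R = Rz(yaw) Ry(pitch) Rx(roll)).
In Python, from station import arm, vision gives the robot as it stands. The module is installed in compiled form; this text tells all that it offers.
- The arm moves only by the tool jog_arm, never from a script. Its argument "steps" is a list that holds one entry, the list of rows, each a list of 7 numbers: the closure in counts, from 0 (fully open) to 255 (shut), then the shift along the tool's x, y, z scaled (see below), then the turn, a rotation vector about the tool's x, y, z scaled (see below). In form: [[[grip, dx, dy, dz, rx, ry, rz], ...]]. A call has 1 to 8 rows; each row is the pose to reach, as a shift and turn from the pose commanded when the call began, along the tool's axes at that moment; what a row does not reach only later rows make up. The controller multiplies each number of a shift by 250 mm and each number of a turn by 45 degrees. A row lasts 1/10 s, in which the tool goes at most 50 mm and 8.59 degrees, less where a joint would pass 70% of its speed; a pose out of reach is approached as far as the arm can. A call with a number of a shift or a turn outside -1 to 1 is refused whole. A call with a gripper value outside its range is refused whole. The fingers move at their own pace and stop on an object; "newtons" is the grip in N (left out, the last holds). Time passes only in rows, so rows that repeat a pose let the fingers close. It gives the time, the measured TCP pose, the force, the opening and the grip force at its end, in the units of the state.
- arm.get_state(): the state, without advancing time (a new reading comes with each control period).
- vision.grab_frame(name): name is "side" or "top"; returns a dict with "color" (420x560x3 uint8, red, green, blue), "vfov" (degrees; the focal length in pixels is half the picture's height over the tangent of half this angle, whatever the lens; pixels are square), "cx", "cy" (the principal point, pixels), "k1" (the pictures are not rectified: a ray, as slopes to the right and down, at radius r is drawn at 1 + k1 r^2 times it, then the intrinsics apply), "extrinsics" (4x4, takes a point from world to camera coordinates). Camera axes: x right, y down, z forward; pixel columns grow to the right and rows downward; lengths in m; the calibration is good to about 2 mm. A picture is of the moment at which its call begins. There is no depth.
- arm.job_done(): hands the job in; it is judged then, once.
The state is a dict: "t": time; "q": joint angles; "qd": joint speeds; "joint_efforts": joint torques, N m; "eef_pos": TCP position; "ee_rot": TCP orientation; "force": force on the tool from outside, world axes, zero at the start; "moment": the same for the moment, N m; "width": finger opening in m; "gripper_force": force on a finger pad.
Only numpy, scipy, OpenCV 4.12 (cv2) and the standard library are available. Lean on these libraries where they do the work, as an engineer would, in place of code of your own. Each camera call takes 0.05 s, during which the arm holds its last target. There are 200 camera calls.

### The job

Push the spokes of the black handwheel on the pale blue panel, one after another past the bridge, to turn it clockwise (seen from above) until its red stem points straight at the middle of the white mark. Only push the wheel: do not lift it, leave the ribbed knob at its middle setting and leave all the loose parts where they are. Let go of the wheel and finish clear of everything.

Things in the scene. Friction and masses are not known exactly. Their poses are not given: they have to be found in the camera images.
- panel: Pale blue steel control panel, a fixed box lying on its back: 340 mm along its x, 420 mm along its y, 60 mm high. Origin: centre of its underside; its x axis points to the edge with the white mark, z up.
- wheel_centre (a point): On the handwheel's upright axis at mid height of spokes and rim, 32 mm above the panel's top face; axes as the panel's, does not turn. Black rim 14 mm thick, 108 mm radius to its centreline; five even straight steel spokes 12 mm thick; hub 24 mm radius. The windows between are open down to the panel (round the axis a boss of 35 mm radius, 8 mm high).
- bridge (a point): Centre of the top of the aluminium bearing bridge: a fixed strap 20 mm wide across the whole wheel along the panel's y, through the axis; underside 47 mm, top 52 mm above the panel's top face (bolt head of 8 mm radius at the middle up to 57 mm); posts 140 to 152 mm from the axis. Spokes pass under it, a finger does not.
- stem_tip (a point): Outer tip of the red stem, 132 mm from the wheel's axis at spoke height, turns with the wheel. The stem (10 mm thick, with a red 18 mm block on the rim) stands in line with one of the five spokes.
- wheel_turn (a joint): Turn of the handwheel, rad, growing clockwise seen from above. 0: the stem points straight at the middle of the mark (along the panel's +x from the axis); at value q the stem stands q rad clockwise of it. Starts between -3.9 and -2.8; stops at -4.3 and +0.5, so it cannot be brought home anticlockwise. Friction about 0.15 N m (about 2 N at 75 mm radius) plus light damping; it stays where it is left.
- wheel_lift (a joint): How far the wheel is raised off its seat, m; 0 seated, stop at 0.006. A spring and its weight hold it down with about 9 N.
- mark (a point): Centre of the white mark, a flat white rectangle 30 mm along the panel's x and 26 mm along its y, 2 mm thick, with a thin dark border, on the panel 150 mm from the wheel's axis along the panel's +x.
- mode_knob (a joint): Turn of the large black ribbed knob, rad, clockwise from above; 0 is its middle setting, where it starts and to which a spring draws it.
- knob_top (a point): Centre of the ribbed knob's top, 31 mm above the panel's top face; knob 64 mm in diameter.
- relay_can: Loose copper relay can, 40 mm diameter, 52 mm high, standing on the panel. Origin: centre of its underside.
- rubber_foot: Loose black rubber foot, 42 mm diameter at its base, 22 mm high, on the panel. Origin: centre of its underside.
- plunger: Loose brass solenoid plunger, 30 mm flange and 18 mm stem, 42 mm high, standing on the panel. Origin: centre of its underside.
- box_lid: Loose grey junction box lid, 90 x 90 x 13 mm, flat on the table left of the panel. Origin: centre of its underside.
- screwdriver: Loose screwdriver lying on the table right of the panel.

How it is judged:
At the end, for the whole second after the job is handed in: The red stem points at the middle of the white mark within 0.10 rad (its tip within 13 mm to either side), the wheel is at rest (below 0.05 rad/s) and seated (raised less than 2 mm), the ribbed knob is within 0.15 rad of its middle setting, and every loose part is within 15 mm of where it started (value of joint wheel_turn between -0.1 and 0.1 rad and velocity of joint wheel_turn between -0.05 and 0.05 rad/s and value of joint wheel_lift below 0.002 m and value of joint mode_knob between -0.15 and 0.15 rad and distance of each of relay_can, rubber_foot, plunger, box_lid, screwdriver from where it was at the start of the episode below 0.015 m); the robot touches nothing.
It fails at once if the wheel is lifted or pulled up off its seat (value of joint wheel_lift above 0.004 m).
It fails at once if the ribbed knob is turned off its middle setting (value of joint mode_knob above 0.2 rad or value of joint mode_knob below -0.2 rad).
It fails at once if a loose part is moved by more than 15 mm or lifted (distance of any of relay_can, rubber_foot, plunger, box_lid, screwdriver from where it was at the start of the episode above 0.015 m).
It also fails if it takes over 64 s, if anything falls off the work surface, if the arm or the gripper's body presses on something with over 40 N, if the wrist force passes 120 N, or if a joint passes its speed limit or range.

## Working session

There is one attempt and no reset: what is moved stays moved. The work goes in short steps, Python scripts to look and compute and a tool call to move; the robot and the scene stay as the last step left them, time stands still between calls to the robot, and variables do not carry over. Pictures are saved under pics/ and viewed, at most 10 in all, crops included, and the job is handed in when it is done.

Besides the shell and the picture viewer there is one more tool, called after "Emit:" by a JSON object that holds its "fn" and its "kwargs", one argument or row to a line. jog_arm: Moves the arm, as the interface text tells. Its arguments: {"type":"object","properties":{"steps":{"type":"array","items":{"type":"array","items":{"type":"array","items":{"type":"number"}}}},"newtons":{"type":"number"}},"required":["steps"]}

```bash
mkdir -p pics
cat > h.py <<'E'
import numpy as np, cv2
from station import arm, vision
def grab(n):
    f=vision.grab_frame(n); h=f["color"].shape[0]
    F=h/2/np.tan(np.radians(f["vfov"])/2)
    f["K"]=np.array([[F,0,f["cx"]],[0,F,f["cy"]],[0,0,1]]); f["d"]=np.array([f["k1"],0,0,0,0.])
    f["E"]=np.array(f["extrinsics"]); return f
def plane(f,px,z):
    p=cv2.undistortPoints(np.array(px,float).reshape(-1,1,2),f["K"],f["d"]).reshape(-1,2)
    R,t=f["E"][:3,:3],f["E"][:3,3]; c=-R.T@t
    d=np.c_[p,np.ones(len(p))]@R
    return c+d*((z-c[2])/d[:,2])[:,None]
def proj(f,P):
    return cv2.projectPoints(np.array(P,float).reshape(-1,1,3),cv2.Rodrigues(f["E"][:3,:3])[0],f["E"][:3,3],f["K"],f["d"])[0].reshape(-1,2)
def save(n,im): cv2.imwrite("pics/"+n,cv2.cvtColor(im,cv2.COLOR_RGB2BGR))
E
python3 - <<'E'
from h import *
for n in("top","side"):
    f=grab(n); save(n+"0.png",f["color"]); print(n,f["vfov"],f["k1"],f["cx"],f["cy"],f["E"].round(3).tolist())
print(arm.get_state())
E
```

```text
top 48.66084328134495 0.02031545553221199 273.6195560239328 211.6979515925299 [[-0.013, -1.0, -0.012, 0.026], [-0.987, 0.015, -0.161, 0.544], [0.161, 0.01, -0.987, 1.351], [0.0, 0.0, 0.0, 1.0]]
side 50.25998514939437 -0.10314007410228986 275.3402152564633 213.80579591408986 [[0.732, -0.681, -0.016, -0.38], [-0.401, -0.412, -0.818, 0.301], [0.551, 0.606, -0.574, 1.1], [0.0, 0.0, 0.0, 1.0]]
{'t': 0.1, 'q': array([ 1.47309810e+00,  3.59327180e-01,  1.11705446e-02, -3.01632632e-04,
       -1.22409481e+00, -2.88060570e-01]), 'qd': array([-0.00215353, -0.00033842,  0.00038384,  0.0013765 , -0.00034826,
        0.00033356]), 'joint_efforts': array([-7.59246705e-04, -5.84166920e+01,  2.93751025e+01,  7.01555058e+00,
        1.01212136e-02, -5.85136172e-05]), 'eef_pos': array([0.25386594, 0.62498249, 0.22571864]), 'ee_rot': array([ 3.14011692e+00, -1.41541342e-04, -3.85861388e-01]), 'force': array([-1.13931895, -0.45957089,  0.06159934]), 'moment': array([ 0.01493035, -0.03478122, -0.01236554]), 'gripper_force': 0.0, 'width': 0.08774145055461972}
```

View pics/top0.png

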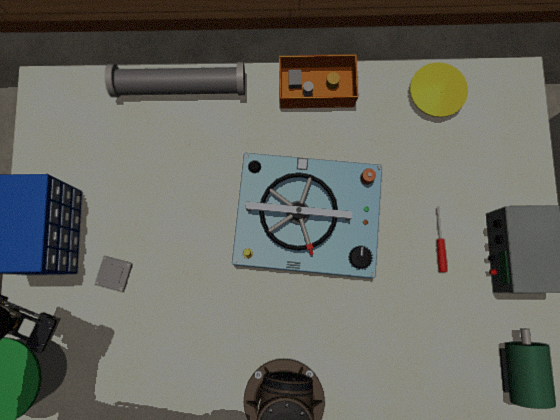

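View pics/side0.png

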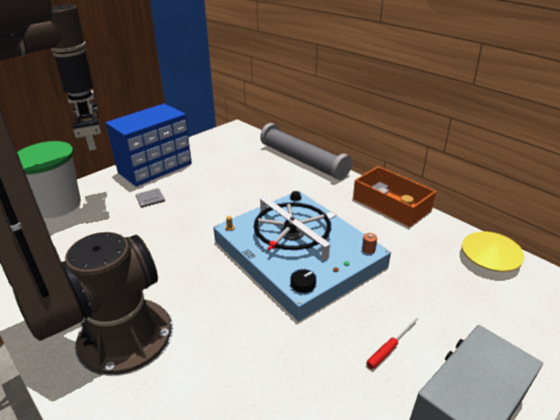

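The top view shows the blue panel (corners near (245,153), (383,163), (375,279), (233,265)), the mark at (303,163), the hub at (299,211) and the red stem at about (311,250). The bridge runs (247,208)–(352,215). The knob is at (360,257), the can at (368,176), the foot at (254,167) and the plunger at (248,253). The side view agrees: stem toward the robot, and the bridge across the wheel.

```bash
cat > m.py <<'E'
from h import *
def hub(f): # world centre & panel yaw from blue panel outline + mark
    im=f["color"]; hsv=cv2.cvtColor(im,cv2.COLOR_RGB2HSV)
    return im,hsv
def red(f,z=.092,roi=None):
    im=f["color"].astype(int); m=((im[...,0]>130)&(im[...,1]<70)&(im[...,2]<70)).astype(np.uint8)
    n,l,s,c=cv2.connectedComponentsWithStats(m); return m,l,s,c
E
python3 - <<'E'
from m import *
f=grab("top"); im,hsv=hub(f)
blue=cv2.inRange(hsv,(88,30,120),(110,160,255))
blue[:140]=0;blue[290:]=0;blue[:,:225]=0;blue[:,390:]=0
c=max(cv2.findContours(blue,0,2)[0],key=cv2.contourArea); h=cv2.convexHull(c)
q=cv2.approxPolyDP(h,8,True).reshape(-1,2); W=plane(f,q,.06); print("corners",q.tolist(),W.round(3).tolist())
h3=plane(f,h.reshape(-1,2),.06)[:,:2].astype(np.float32); r=cv2.minAreaRect(h3*1000); print("rect",r)
def blob(lo,hi,roi,z,name,sp=hsv):
    x0,y0,x1,y1=roi; m=cv2.inRange(sp[y0:y1,x0:x1],lo,hi)
    n,l,s,cc=cv2.connectedComponentsWithStats(m)
    if n<2: print(name,"none");return
    for i in sorted(range(1,n),key=lambda i:-s[i][4])[:2]:
        p=cc[i]+[x0,y0]; print(name,p.round(1),s[i][4],plane(f,[p],z)[0].round(4))
blob((0,0,225),(180,40,255),(290,152,316,172),.062,"mark")
blob((0,150,90),(8,255,255),(285,235,330,262),.092,"red"); blob((172,150,90),(180,255,255),(285,235,330,262),.092,"red2")
blob((0,0,0),(180,255,60),(340,240,380,275),.091,"knob")
blob((3,100,80),(15,255,255),(355,165,380,188),.112,"can")
blob((0,0,0),(180,255,60),(244,157,265,176),.08,"foot")
blob((18,100,80),(35,255,255),(238,243,258,262),.1,"plunger")
blob((0,0,170),(180,30,255),(240,200,358,222),.112,"bridge")
rim=cv2.inRange(im,(0,0,0),(50,50,50)); rim[:165]=0;rim[258:]=0;rim[:,:252]=0;rim[:,345:]=0
k=cv2.findContours(rim,0,1)[0]; k=np.vstack([x for x in k if cv2.contourArea(x)>5]) ; k=cv2.convexHull(k).reshape(-1,2)
P=plane(f,k,.092)[:,:2].astype(np.float32); print("rim",cv2.minEnclosingCircle(P),cv2.fitEllipse(P*1000))
save("crop.png",cv2.resize(im[140:290,220:395],None,fx=4,fy=4,interpolation=2))
E
```

```text
corners [[381, 166], [374, 277], [232, 263], [245, 153]] [[0.676, -0.306, 0.06], [0.346, -0.269, 0.06], [0.392, 0.142, 0.06], [0.724, 0.103, 0.06]]
rect ((535.7901000976562, -82.55477905273438), (417.5474548339844, 336.8077697753906), 83.78787994384766)
mark none
red [309.6 247.9] 42 [ 0.4301 -0.0833  0.092 ]
red2 [307. 249.] 1 [ 0.4272 -0.0757  0.092 ]
red2 [310. 253.] 1 [ 0.4156 -0.084   0.092 ]
knob [360.  257.5] 389 [ 0.4011 -0.226   0.091 ]
can [368.7 174.7] 109 [ 0.6375 -0.2576  0.112 ]
foot [254.3 166.4] 122 [0.6761 0.0739 0.08  ]
plunger [247.1 252.6] 56 [0.4188 0.0953 0.1   ]
bridge none
rim ((0.5659481287002563, -0.024466848000884056), 0.15287896990776062) ((558.5013427734375, -33.974525451660156), (221.8182373046875, 301.26416015625), 132.25656127929688)
```

View pics/crop.png

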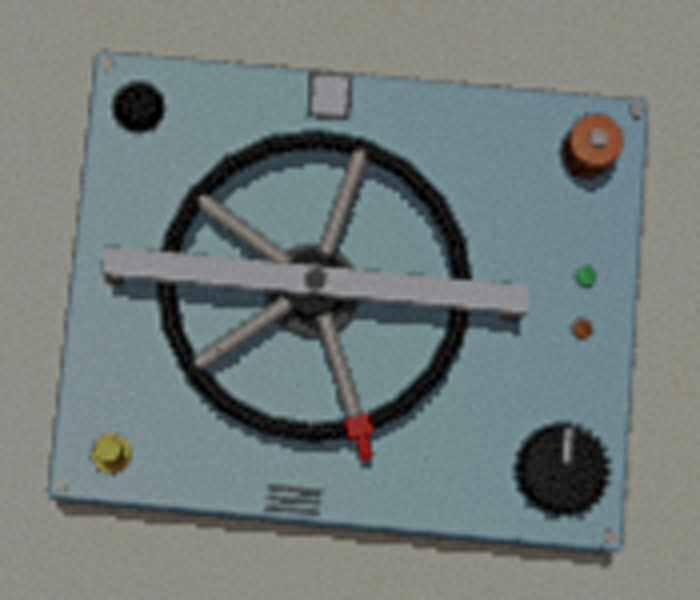

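The crop shows the bolt at px (299,209.7), the mark centre at (302.2,164) and the stem tip at about (311.5,254.5). The spokes sit about 72° apart, starting from the stem. I'll compute the wheel pose and the first waypoints.

```bash
cat >> h.py <<'E'
C=np.array([.543,-.079]); PSI=np.radians(-6.4)
def wp(a,r,z):
    a=np.radians(a); d=PSI-a
    return [*(C+r*np.array([np.cos(d),np.sin(d)])),z,np.degrees(np.pi/2+PSI-a)]
def rows(wps):
    from scipy.spatial.transform import Rotation as Ro
    s=arm.get_state(); R=Ro.from_euler("xyz",s["ee_rot"]); p=np.array(s["eef_pos"])
    print("t",s["t"],"at",p.round(4),np.degrees(s["ee_rot"]).round(1),"F",np.round(s["force"],1),"w",round(s["width"],4))
    for w in wps:
        d=R.inv().apply(np.array(w[:3])-p)/.25
        rv=(R.inv()*Ro.from_euler("xyz",[180,0,w[3]],degrees=True)).as_rotvec(degrees=True)/45
        print([255,*d.round(3).tolist(),*rv.round(3).tolist()])
def q(f): # wheel angle from red stem
    hsv=cv2.cvtColor(f["color"],cv2.COLOR_RGB2HSV); m=cv2.inRange(hsv,(0,140,80),(8,255,255))|cv2.inRange(hsv,(172,140,80),(180,255,255))
    ys,xs=np.nonzero(m); P=plane(f,np.c_[xs,ys],.092)[:,:2]-C; r=np.hypot(*P.T); k=(r>.09)&(r<.145)
    P=P[k].mean(0); return k.sum(), np.hypot(*P), (PSI-np.arctan2(P[1],P[0]))
E
python3 - <<'E'
import h; from h import *
f=grab("top")
b=plane(f,[[299,209.75]],.117)[0]; m=plane(f,[[302.25,164]],.062)[0]; t=plane(f,[[311.3,254]],.092)[0]
print(b,m,t,np.hypot(*(m-b)[:2]),np.degrees(np.arctan2(*(m-b)[[1,0]])),np.hypot(*(t-b)[:2]))
# rim outer extents
e=plane(f,np.array([[159,290],[469,290],[316,130],[310,440]])/4+[220,140],.092); print(e.round(4))
g=grab("side"); print("side bolt px",proj(g,[b]),proj(g,[m]),q(f),q(g))
print(proj(f,[[*C,.117]]))
save("s1.png",cv2.resize(g["color"][185:320,205:400],None,fx=4,fy=4,interpolation=2))
rows([[.30,.40,.26,-55],[.36,.22,.26,-70]])
E
```

```text
[ 0.53714297 -0.05426288  0.117     ] [ 0.68591972 -0.06962996  0.062     ] [ 0.41273961 -0.08764652  0.092     ] 0.14956827255207675 -5.8971416373931875 0.12880474449870524
[[ 0.535   0.0585  0.092 ]
 [ 0.5316 -0.1658  0.092 ]
 [ 0.6523 -0.0578  0.092 ]
 [ 0.4247 -0.0485  0.092 ]]
side bolt px [[292.03112451 218.08781313]] [[329.16955092 215.11054727]] (np.int64(50), np.float64(0.11342670923201695), np.float64(2.9920339458254674)) (np.int64(47), np.float64(0.1094066904738179), np.float64(-3.251027440918007))
[[307.64714948 207.59053276]]
t 0.25 at [0.254  0.6252 0.2261] [180.   -0.  -22.1] F [ 0.5 -0.2 -0.2] w 0.0877
[255, 0.51, 0.765, -0.135, 0.001, -0.0, 0.731]
[255, 1.003, 1.342, -0.134, 0.001, -0.001, 1.064]
```

View pics/s1.png

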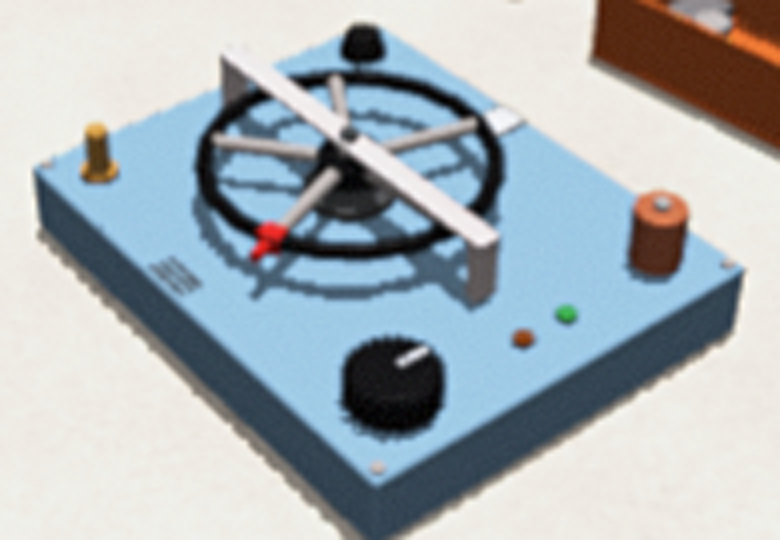

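In the side view the bolt is at (292.5,218.2), which matches the projection of the top-view point within 0.5 px. The wheel centre is therefore (0.5375,-0.054), the yaw is about -6.2° and the stem starts at q≈-3.51. Now the approach.

```bash
sed -i 's/^C=.*/C=np.array([.5378,-.0540]); PSI=np.radians(-6.2)/' h.py; echo ok
```

```text
ok
```

Emit:
{"fn": "jog_arm", "kwargs": {
  "steps": [
    [[255,0.2,0.3,-0.13,0,0,0.3],[255,0.3,0.45,-0.13,0,0,0.5],[255,0.4,0.6,-0.13,0,0,0.65],[255,0.51,0.76,-0.13,0,0,0.73],[255,0.51,0.76,-0.13,0,0,0.73],[255,0.51,0.76,-0.13,0,0,0.73]]
  ]
}}

```text
t: 0.85
eef_pos: [0.301, 0.3978, 0.2602]
ee_rot: [-3.141, 0.001, -0.961]
force: [0.3, 0.5, 0.5]
width: 0.0449
gripper_force: 0.0
```

Run:
```python
from h import *
print(wp(138,.065,.13))
rows([[.37,.2,.24,-55],wp(138,.065,.2)])
```

```text
[np.float64(0.4850808517656937), np.float64(-0.09202224887416902), 0.13, np.float64(-54.19999999999999)]
t 0.85 at [0.301  0.3978 0.2602] [-1.799e+02  1.000e-01 -5.510e+01] F [0.3 0.5 0.5] w 0.0449
[255, 0.807, 0.227, 0.079, -0.001, 0.001, -0.002]
[255, 2.028, 0.518, 0.238, -0.001, 0.001, -0.02]
```

Emit:
{"fn": "jog_arm", "kwargs": {
  "steps": [
    [[255,0.2,0.05,0.02,0,0,0],[255,0.4,0.1,0.04,0,0,0],[255,0.6,0.15,0.06,0,0,0],[255,0.8,0.2,0.08,0,0,0],[255,1,0.25,0.1,0,0,0],[255,1,0.25,0.1,0,0,0]]
  ]
}}

```text
t: 1.45
eef_pos: [0.3934, 0.1572, 0.2337]
ee_rot: [3.141, -0.0, -0.962]
force: [-0.7, 0.6, 0.6]
width: 0.0016
gripper_force: 0.0
```

Emit:
{"fn": "jog_arm", "kwargs": {
  "steps": [
    [[255,0.2,0.05,0.02,0,0,0],[255,0.4,0.1,0.04,0,0,0],[255,0.6,0.15,0.06,0,0,0],[255,0.8,0.2,0.08,0,0,0],[255,1,0.25,0.1,0,0,0],[255,1,0.25,0.1,0,0,0]]
  ]
}}

```text
t: 2.05
eef_pos: [0.4865, -0.0832, 0.208]
ee_rot: [3.14, 0.0, -0.963]
force: [0.3, 0.2, -0.3]
width: 0.0002
gripper_force: 0.0
```

Run:
```python
from h import *
rows([wp(137,.065,.14),wp(137,.065,.078)])
f=grab("top"); print(q(f))
g=grab("side"); im=np.vstack([cv2.resize(f["color"][150:270,230:390],None,fx=2.5,fy=2.5),cv2.resize(g["color"][150:270,220:380],None,fx=2.5,fy=2.5)]); save("a1.png",im)
```

```text
t 2.05 at [ 0.4865 -0.0832  0.208 ] [179.9   0.  -55.2] F [ 0.3  0.2 -0.3] w 0.0002
[255, 0.03, 0.024, 0.272, 0.002, 0.0, -0.044]
[255, 0.03, 0.024, 0.52, 0.002, 0.0, -0.044]
(np.int64(41), np.float64(0.11104387761314559), np.float64(2.7657969624015286))
```

View pics/a1.png

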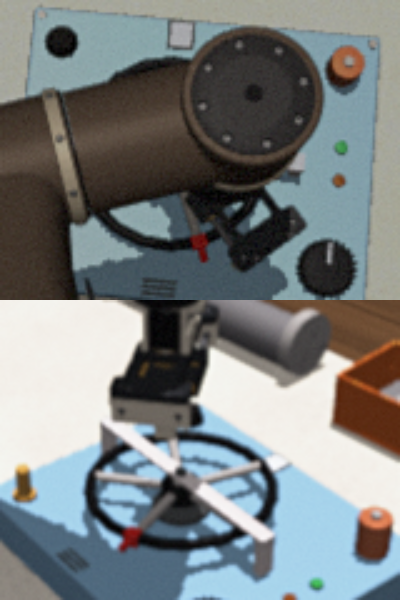

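The arm holds the shut fingers beside the stem over the right-hand window. The stem measures 158.5° clockwise, as expected, and the wheel is untouched. Next I descend into the window behind the stem spoke.

Emit:
{"fn": "jog_arm", "kwargs": {
  "steps": [
    [[255,0.04,0.03,0.1,0,0,-0.07],[255,0.04,0.03,0.2,0,0,-0.07],[255,0.04,0.03,0.3,0,0,-0.07],[255,0.04,0.03,0.38,0,0,-0.07],[255,0.04,0.03,0.46,0,0,-0.07],[255,0.04,0.03,0.52,0,0,-0.07],[255,0.04,0.03,0.52,0,0,-0.07]]
  ]
}}

```text
t: 2.85
eef_pos: [0.4838, -0.0909, 0.0775]
ee_rot: [3.139, 0.002, -0.903]
force: [-0.2, 0.8, 0.3]
width: 0.0003
gripper_force: 0.0
```

Run:
```python
from h import *
rows([wp(a,.065,.078) for a in (139,144,149,155,161,167,173,179)])
```

```text
t 2.85 at [ 0.4838 -0.0909  0.0775] [ 1.798e+02  1.000e-01 -5.170e+01] F [-0.2  0.8  0.3] w 0.0003
[255, 0.002, -0.001, -0.002, 0.004, 0.002, 0.078]
[255, -0.02, -0.004, -0.002, 0.004, 0.002, 0.189]
[255, -0.043, -0.008, -0.002, 0.004, 0.002, 0.3]
[255, -0.069, -0.016, -0.002, 0.004, 0.002, 0.433]
[255, -0.094, -0.026, -0.002, 0.004, 0.001, 0.566]
[255, -0.118, -0.039, -0.002, 0.004, 0.001, 0.7]
[255, -0.14, -0.054, -0.002, 0.004, 0.001, 0.833]
[255, -0.161, -0.072, -0.002, 0.004, 0.001, 0.966]
```

Emit:
{"fn": "jog_arm", "kwargs": {
  "steps": [
    [[255,0,0,0,0,0,0.08],[255,-0.02,-0.004,0,0,0,0.19],[255,-0.043,-0.008,0,0,0,0.3],[255,-0.069,-0.016,0,0,0,0.43],[255,-0.094,-0.026,0,0,0,0.57],[255,-0.118,-0.039,0,0,0,0.7],[255,-0.14,-0.054,0,0,0,0.83],[255,-0.161,-0.072,0,0,0,0.97]]
  ]
}}

```text
t: 3.65
eef_pos: [0.4728, -0.0491, 0.0799]
ee_rot: [3.14, -0.001, -1.669]
force: [-4.3, -4.3, 1.3]
width: 0.0004
gripper_force: 2.4
```

Run:
```python
from h import *
print(q(grab("top")),q(grab("side")))
rows([wp(a,.065,.078) for a in (184,189,194,199,204,209,212)])
```

```text
(np.int64(5), np.float64(0.11283415725931167), np.float64(-2.8934625159953056)) (np.int64(11), np.float64(0.11500178388608583), np.float64(-2.888023829166878))
t 3.75 at [ 0.4739 -0.0484  0.0799] [180.   -0.  -95.5] F [-1.5 -2.  -0.4] w 0.0003
[255, -0.024, 0.003, 0.008, 0.0, -0.0, 0.105]
[255, -0.046, -0.0, 0.008, 0.0, -0.0, 0.217]
[255, -0.068, -0.005, 0.008, 0.0, -0.0, 0.328]
[255, -0.09, -0.012, 0.008, 0.0, -0.0, 0.439]
[255, -0.111, -0.02, 0.008, 0.0, -0.0, 0.55]
[255, -0.131, -0.031, 0.008, 0.0, -0.0, 0.661]
[255, -0.143, -0.038, 0.008, 0.0, -0.0, 0.728]
```

The push works: the stem went from 158.5° to 194.4°, and the finger stays about 15° behind it. I'll continue the first push.

Emit:
{"fn": "jog_arm", "kwargs": {
  "steps": [
    [[255,-0.024,0,0.006,0,0,0.1],[255,-0.046,0,0.006,0,0,0.22],[255,-0.068,-0.005,0.006,0,0,0.33],[255,-0.09,-0.012,0.006,0,0,0.44],[255,-0.111,-0.02,0.006,0,0,0.55],[255,-0.131,-0.031,0.006,0,0,0.66],[255,-0.15,-0.042,0.006,0,0,0.77],[255,-0.15,-0.042,0.006,0,0,0.77]]
  ]
}}

```text
t: 4.55
eef_pos: [0.4881, -0.0124, 0.078]
ee_rot: [3.141, -0.0, -2.268]
force: [-3.5, 1.3, 0.1]
width: 0.0003
gripper_force: 1.3
```

Run:
```python
from h import *
print(q(grab("top")),q(grab("side")))
rows([wp(a,.065,z) for a,z in ((208,.078),(203,.078),(203,.1),(203,.13),(195,.13),(186,.13),(177,.13))])
```

```text
(np.int64(0), np.float64(nan), np.float64(nan)) (np.int64(28), np.float64(0.11450477629757413), np.float64(-2.237873450283013))
t 4.65 at [ 0.4882 -0.0128  0.0779] [ 180.     0.  -129.8] F [-2.9 -0.4  1.3] w 0.0004
[255, 0.025, 0.001, -0.0, 0.0, 0.0, -0.125]
[255, 0.047, -0.003, -0.0, 0.0, 0.0, -0.236]
[255, 0.047, -0.003, -0.088, 0.0, 0.0, -0.236]
[255, 0.047, -0.003, -0.208, 0.0, 0.0, -0.236]
[255, 0.082, -0.012, -0.208, 0.0, 0.0, -0.414]
[255, 0.12, -0.028, -0.208, 0.0, 0.0, -0.614]
[255, 0.155, -0.049, -0.209, 0.0, 0.0, -0.814]h.py:31: RuntimeWarning: Mean of empty slice.
  P=P[k].mean(0); return k.sum(), np.hypot(*P), (PSI-np.arctan2(P[1],P[0]))
  ret = um.true_divide(
```

q is now about -2.24. Back off, lift, and return to the window behind the next spoke (at 159.8°).

Emit:
{"fn": "jog_arm", "kwargs": {
  "steps": [
    [[255,0.025,0,0,0,0,-0.12],[255,0.047,-0.003,0,0,0,-0.24],[255,0.047,-0.003,0,0,0,-0.24],[255,0.047,-0.003,-0.09,0,0,-0.24],[255,0.047,-0.003,-0.21,0,0,-0.24],[255,0.082,-0.012,-0.21,0,0,-0.41],[255,0.12,-0.028,-0.21,0,0,-0.61],[255,0.155,-0.049,-0.21,0,0,-0.81]]
  ]
}}

```text
t: 5.45
eef_pos: [0.4735, -0.0506, 0.1309]
ee_rot: [-3.139, 0.001, -1.643]
force: [0.7, -0.7, -0.1]
width: 0.0005
gripper_force: 0.0
```

Run:
```python
from h import *
print(q(grab("side")))
rows([wp(a,.065,z) for a,z in ((168,.13),(159,.13),(150,.13),(143,.13),(136,.13),(136,.13),(136,.078))])
```

```text
(np.int64(11), np.float64(0.12127727515049798), np.float64(-2.278632379366707))
t 5.5 at [ 0.4731 -0.0515  0.1307] [-179.9    0.   -93.5] F [-0.6 -1.4  0.5] w 0.0002
[255, 0.036, -0.002, 0.003, -0.002, 0.0, -0.207]
[255, 0.076, -0.012, 0.003, -0.002, 0.0, -0.407]
[255, 0.113, -0.028, 0.003, -0.002, -0.0, -0.607]
[255, 0.141, -0.044, 0.003, -0.002, -0.0, -0.763]
[255, 0.166, -0.064, 0.003, -0.002, -0.0, -0.918]
[255, 0.166, -0.064, 0.003, -0.002, -0.0, -0.918]
[255, 0.166, -0.063, 0.211, -0.002, -0.0, -0.918]
```

Emit:
{"fn": "jog_arm", "kwargs": {
  "steps": [
    [[255,0.036,0,0,0,0,-0.2],[255,0.076,-0.012,0,0,0,-0.4],[255,0.113,-0.028,0,0,0,-0.6],[255,0.141,-0.044,0,0,0,-0.76],[255,0.168,-0.066,0,0,0,-0.93],[255,0.168,-0.066,0,0,0,-0.94],[255,0.168,-0.066,0,0,0,-0.94]]
  ]
}}

```text
t: 6.2
eef_pos: [0.4862, -0.0937, 0.1301]
ee_rot: [-3.141, -0.0, -0.916]
force: [-0.2, 0.2, 0.1]
width: 0.0004
gripper_force: 0.0
```

Run:
```python
from h import *
g=grab("side");f=grab("top");print(q(f),q(g))
rows([wp(135,.065,z) for z in (.13,.078)])
save("a2.png",np.vstack([cv2.resize(f["color"][150:270,230:390],None,fx=2.5,fy=2.5),cv2.resize(g["color"][150:270,220:380],None,fx=2.5,fy=2.5)]))
```

```text
(np.int64(0), np.float64(nan), np.float64(nan)) (np.int64(30), np.float64(0.11387274747030098), np.float64(-2.230441890199782))
t 6.3 at [ 0.4859 -0.0935  0.1301] [-180.    -0.   -52.4] F [ 0.7 -0.8 -0.1] w 0.0
[255, 0.007, -0.001, 0.0, -0.0, -0.0, -0.027]
[255, 0.007, -0.001, 0.208, -0.0, -0.0, -0.027]h.py:31: RuntimeWarning: Mean of empty slice.
  P=P[k].mean(0); return k.sum(), np.hypot(*P), (PSI-np.arctan2(P[1],P[0]))
  ret = um.true_divide(
```

View pics/a2.png

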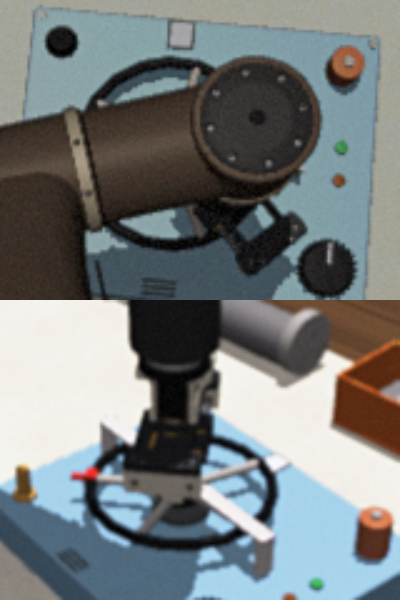

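The side view shows the fingers over the window behind the next spoke. The stem has moved to the left of the wheel, the loose parts are in place, and q≈-2.23. Descend and push.

Emit:
{"fn": "jog_arm", "kwargs": {
  "steps": [
    [[255,0.005,0,0.05,0,0,0],[255,0.005,0,0.1,0,0,0],[255,0.005,0,0.15,0,0,0],[255,0.005,0,0.208,0,0,0],[255,0.005,0,0.208,0,0,0]]
  ]
}}

```text
t: 6.8
eef_pos: [0.4853, -0.0946, 0.0766]
ee_rot: [3.139, 0.002, -0.913]
force: [0.3, -0.1, -0.2]
width: 0.0004
gripper_force: 0.0
```

Run:
```python
from h import *
rows([wp(a,.065,.078) for a in (140,145,150,155,161,167,173,178)])
```

```text
t 6.8 at [ 0.4853 -0.0946  0.0766] [ 1.799e+02  1.000e-01 -5.230e+01] F [ 0.3 -0.1 -0.2] w 0.0004
[255, -0.018, -0.006, -0.006, 0.003, 0.002, 0.087]
[255, -0.04, -0.009, -0.005, 0.003, 0.002, 0.198]
[255, -0.063, -0.013, -0.005, 0.003, 0.002, 0.309]
[255, -0.084, -0.02, -0.005, 0.004, 0.002, 0.42]
[255, -0.11, -0.03, -0.005, 0.004, 0.001, 0.553]
[255, -0.134, -0.042, -0.005, 0.004, 0.001, 0.687]
[255, -0.156, -0.058, -0.005, 0.004, 0.001, 0.82]
[255, -0.174, -0.072, -0.005, 0.004, 0.001, 0.931]
```

Emit:
{"fn": "jog_arm", "kwargs": {
  "steps": [
    [[255,-0.018,-0.006,0,0,0,0.09],[255,-0.04,-0.009,0,0,0,0.2],[255,-0.063,-0.013,0,0,0,0.31],[255,-0.084,-0.02,0,0,0,0.42],[255,-0.11,-0.03,0,0,0,0.55],[255,-0.134,-0.042,0,0,0,0.69],[255,-0.156,-0.058,0,0,0,0.82],[255,-0.174,-0.072,0,0,0,0.93]]
  ]
}}

```text
t: 7.6
eef_pos: [0.4722, -0.0499, 0.0783]
ee_rot: [3.139, -0.001, -1.647]
force: [-4.4, -3.4, 0.9]
width: 0.0003
gripper_force: 2.2
```

```bash
python3 - <<'E' 2>/dev/null
from h import *
print(q(grab("top")),q(grab("side")))
rows([wp(a,.065,.078) for a in (183,188,193,198,203,208,212)])
E
```

```text
(np.int64(0), np.float64(nan), np.float64(nan)) (np.int64(0), np.float64(nan), np.float64(nan))
t 7.7 at [ 0.4733 -0.0493  0.0784] [179.9  -0.  -94.2] F [-1.8 -2.1 -0.3] w 0.0006
[255, -0.023, 0.0, 0.002, 0.002, -0.001, 0.112]
[255, -0.045, -0.003, 0.002, 0.002, -0.001, 0.223]
[255, -0.067, -0.008, 0.002, 0.001, -0.001, 0.334]
[255, -0.089, -0.015, 0.002, 0.001, -0.001, 0.445]
[255, -0.11, -0.023, 0.002, 0.001, -0.001, 0.557]
[255, -0.13, -0.034, 0.002, 0.001, -0.001, 0.668]
[255, -0.146, -0.043, 0.002, 0.001, -0.001, 0.757]
```

Emit:
{"fn": "jog_arm", "kwargs": {
  "steps": [
    [[255,-0.023,0,0,0,0,0.11],[255,-0.045,-0.003,0,0,0,0.22],[255,-0.067,-0.008,0,0,0,0.33],[255,-0.089,-0.015,0,0,0,0.44],[255,-0.11,-0.023,0,0,0,0.56],[255,-0.13,-0.034,0,0,0,0.67],[255,-0.146,-0.043,0,0,0,0.76],[255,-0.146,-0.043,0,0,0,0.76]]
  ]
}}

```text
t: 8.5
eef_pos: [0.4868, -0.0137, 0.0781]
ee_rot: [3.141, -0.001, -2.238]
force: [-3.0, -0.5, -0.5]
width: 0.0004
gripper_force: 1.5
```

```bash
python3 - <<'E' 2>/dev/null
from h import *
print(q(grab("top")),q(grab("side")))
rows([wp(a,.065,z) for a,z in ((206,.078),(201,.078),(201,.1),(201,.13),(193,.13),(185,.13),(177,.13))])
E
```

```text
(np.int64(33), np.float64(0.11749004906635357), np.float64(-1.0814654991739652)) (np.int64(0), np.float64(nan), np.float64(nan))
t 8.6 at [ 0.4869 -0.0139  0.0781] [ 180.    -0.  -128.1] F [-3.8  0.  -0.6] w 0.0005
[255, 0.027, -0.001, 0.0, 0.001, -0.001, -0.13]
[255, 0.05, -0.004, 0.0, 0.001, -0.001, -0.241]
[255, 0.05, -0.004, -0.088, 0.001, -0.001, -0.241]
[255, 0.05, -0.004, -0.208, 0.001, -0.001, -0.241]
[255, 0.085, -0.013, -0.208, 0.001, -0.001, -0.419]
[255, 0.118, -0.027, -0.208, 0.001, -0.001, -0.597]
[255, 0.149, -0.046, -0.208, 0.001, -0.0, -0.775]
```

q≈-1.08. One more push of about 62°.

Emit:
{"fn": "jog_arm", "kwargs": {
  "steps": [
    [[255,0.027,0,0,0,0,-0.13],[255,0.05,-0.004,0,0,0,-0.24],[255,0.05,-0.004,0,0,0,-0.24],[255,0.05,-0.004,-0.09,0,0,-0.24],[255,0.05,-0.004,-0.21,0,0,-0.24],[255,0.085,-0.013,-0.21,0,0,-0.42],[255,0.118,-0.027,-0.21,0,0,-0.6],[255,0.149,-0.046,-0.21,0,0,-0.77]]
  ]
}}

```text
t: 9.4
eef_pos: [0.4744, -0.0501, 0.1314]
ee_rot: [-3.139, 0.001, -1.628]
force: [0.6, -0.6, 0.0]
width: 0.0003
gripper_force: 0.0
```

```bash
python3 - <<'E' 2>/dev/null
from h import *
print(q(grab("top")),q(grab("side")))
rows([wp(a,.065,z) for a,z in ((168,.13),(159,.13),(150,.13),(143,.13),(137,.13),(131,.13))])
E
```

```text
(np.int64(42), np.float64(0.1145283077391248), np.float64(-1.079038901381334)) (np.int64(0), np.float64(nan), np.float64(nan))
t 9.5 at [ 0.4742 -0.0505  0.1311] [-179.9    0.   -93.6] F [-0.7 -0.4  0.2] w 0.0004
[255, 0.04, 0.002, 0.005, -0.002, 0.0, -0.208]
[255, 0.08, -0.008, 0.005, -0.002, 0.0, -0.408]
[255, 0.118, -0.024, 0.005, -0.002, -0.0, -0.608]
[255, 0.145, -0.04, 0.005, -0.002, -0.0, -0.763]
[255, 0.166, -0.057, 0.005, -0.002, -0.0, -0.897]
[255, 0.186, -0.075, 0.005, -0.002, -0.0, -1.03]
```

Emit:
{"fn": "jog_arm", "kwargs": {
  "steps": [
    [[255,0.04,0,0.005,0,0,-0.2],[255,0.08,-0.008,0.005,0,0,-0.4],[255,0.118,-0.024,0.005,0,0,-0.6],[255,0.145,-0.04,0.005,0,0,-0.76],[255,0.166,-0.057,0.005,0,0,-0.9],[255,0.186,-0.075,0.005,0,0,-1],[255,0.186,-0.075,0.005,0,0,-1],[255,0.186,-0.075,0.005,0,0,-1]]
  ]
}}

```text
t: 10.3
eef_pos: [0.4895, -0.0975, 0.1293]
ee_rot: [-3.141, -0.0, -0.853]
force: [0.3, 0.4, 0.7]
width: 0.0006
gripper_force: 0.0
```

Emit:
{"fn": "jog_arm", "kwargs": {
  "steps": [
    [[255,0,0,0.05,0,0,0],[255,0,0,0.1,0,0,0],[255,0,0,0.15,0,0,0],[255,0,0,0.208,0,0,0],[255,0,0,0.208,0,0,0]]
  ]
}}

```text
t: 10.8
eef_pos: [0.488, -0.0975, 0.0759]
ee_rot: [3.139, 0.002, -0.851]
force: [-0.9, 0.4, -0.4]
width: 0.0003
gripper_force: 0.0
```

```bash
python3 - <<'E' 2>/dev/null
from h import *
print(q(grab("top")),q(grab("side")))
rows([wp(a,.065,.078) for a in (136,141,147,153,159,165,171,175)])
E
```

```text
(np.int64(42), np.float64(0.1145283077391248), np.float64(-1.079038901381334)) (np.int64(0), np.float64(nan), np.float64(nan))
t 10.9 at [ 0.4894 -0.0975  0.0776] [180.   -0.  -48.7] F [ 0.3  0.2 -0.3] w 0.0006
[255, -0.019, -0.001, -0.002, 0.0, -0.0, 0.079]
[255, -0.041, -0.003, -0.002, 0.0, -0.0, 0.19]
[255, -0.068, -0.009, -0.002, 0.0, -0.0, 0.323]
[255, -0.094, -0.017, -0.002, 0.0, -0.0, 0.456]
[255, -0.119, -0.028, -0.002, 0.0, -0.0, 0.59]
[255, -0.143, -0.041, -0.002, 0.0, -0.0, 0.723]
[255, -0.165, -0.057, -0.002, 0.0, -0.0, 0.856]
[255, -0.178, -0.069, -0.002, 0.0, -0.0, 0.945]
```

Emit:
{"fn": "jog_arm", "kwargs": {
  "steps": [
    [[255,-0.019,0,0,0,0,0.08],[255,-0.041,-0.003,0,0,0,0.19],[255,-0.068,-0.009,0,0,0,0.32],[255,-0.094,-0.017,0,0,0,0.46],[255,-0.119,-0.028,0,0,0,0.59],[255,-0.143,-0.041,0,0,0,0.72],[255,-0.165,-0.057,0,0,0,0.86],[255,-0.178,-0.069,0,0,0,0.94]]
  ]
}}

```text
t: 11.7
eef_pos: [0.4715, -0.0533, 0.078]
ee_rot: [3.14, -0.001, -1.592]
force: [-3.4, -4.1, 1.5]
width: 0.0006
gripper_force: 2.1
```

```bash
python3 - <<'E' 2>/dev/null
from h import *
print(q(grab("top")),q(grab("side")))
rows([wp(a,.065,.078) for a in (180,184,188,191,194,197,199,200.5)])
E
```

```text
(np.int64(39), np.float64(0.1139518162144946), np.float64(-0.5118811168596776)) (np.int64(0), np.float64(nan), np.float64(nan))
t 11.8 at [ 0.4723 -0.0529  0.078 ] [180.  -0. -91.] F [-2.5 -2.7  0.6] w 0.0005
[255, -0.024, -0.003, -0.0, 0.0, -0.0, 0.116]
[255, -0.042, -0.005, -0.0, 0.0, -0.0, 0.205]
[255, -0.059, -0.009, -0.0, 0.0, -0.0, 0.294]
[255, -0.073, -0.012, -0.0, 0.0, -0.0, 0.361]
[255, -0.086, -0.017, -0.0, 0.0, -0.0, 0.427]
[255, -0.098, -0.021, -0.0, 0.0, -0.0, 0.494]
[255, -0.107, -0.025, -0.0, 0.0, -0.0, 0.539]
[255, -0.113, -0.028, -0.0, 0.0, -0.0, 0.572]
```

Emit:
{"fn": "jog_arm", "kwargs": {
  "steps": [
    [[255,-0.024,-0.002,0,0,0,0.12],[255,-0.042,-0.005,0,0,0,0.2],[255,-0.059,-0.009,0,0,0,0.29],[255,-0.073,-0.012,0,0,0,0.36],[255,-0.086,-0.017,0,0,0,0.43],[255,-0.098,-0.021,0,0,0,0.49],[255,-0.107,-0.025,0,0,0,0.54],[255,-0.113,-0.028,0,0,0,0.57]]
  ]
}}

```text
t: 12.6
eef_pos: [0.4792, -0.0251, 0.0774]
ee_rot: [3.14, -0.001, -2.034]
force: [-4.6, -1.1, 0.7]
width: 0.0003
gripper_force: 1.9
```

```bash
python3 - <<'E' 2>/dev/null
from h import *
f=grab("top"); print(q(f),q(grab("side")))
rows([wp(a,.065,.078) for a in (202,203,204,205)])
save("a3.png",cv2.resize(f["color"][140:280,220:395],None,fx=4,fy=4,interpolation=2))
E
```

```text
(np.int64(40), np.float64(0.11435123445974425), np.float64(-0.061788315041136466)) (np.int64(25), np.float64(0.11794875743763815), np.float64(-0.10790489065860666))
t 12.7 at [ 0.4798 -0.0249  0.0774] [ 180.    -0.  -116.5] F [-4.9 -1.2  0.2] w 0.0004
[255, -0.007, 0.0, -0.002, 0.001, -0.0, 0.038]
[255, -0.012, 0.0, -0.002, 0.001, -0.0, 0.06]
[255, -0.016, -0.0, -0.002, 0.001, -0.0, 0.082]
[255, -0.021, -0.0, -0.002, 0.001, -0.0, 0.105]
```

View pics/a3.png

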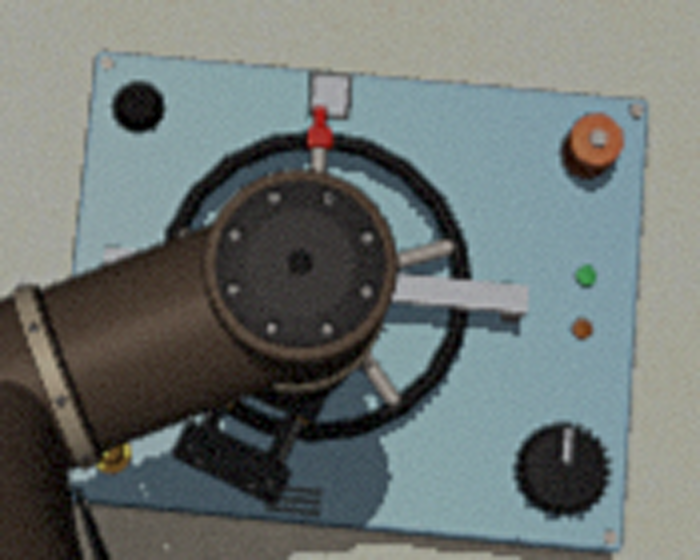

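The stem is a little left of the mark: tip at crop (319,112) against the mark centre at (329,96), so about 4° short. A small extra push.

Emit:
{"fn": "jog_arm", "kwargs": {
  "steps": [
    [[255,-0.006,0,0,0,0,0.03],[255,-0.012,0,0,0,0,0.06],[255,-0.017,0,0,0,0,0.09],[255,-0.018,0,0,0,0,0.09],[255,-0.018,0,0,0,0,0.09]]
  ]
}}

```text
t: 13.2
eef_pos: [0.4824, -0.0207, 0.0773]
ee_rot: [-3.141, 0.0, -2.104]
force: [-4.2, -0.7, -0.5]
width: 0.0006
gripper_force: 1.5
```

```bash
python3 - <<'E' 2>/dev/null
from h import *
f=grab("top"); print(q(f),q(grab("side")))
rows([wp(a,.065,z) for a,z in ((199,.078),(193,.078),(193,.1),(193,.13),(193,.18),(193,.23))])
E
```

```text
(np.int64(44), np.float64(0.11453283357006999), np.float64(0.028719324481893363)) (np.int64(27), np.float64(0.11757338612834291), np.float64(-0.032773636063929204))
t 13.3 at [ 0.4824 -0.0207  0.0773] [-180.     0.  -120.5] F [-3.2 -1.1  0.4] w 0.0004
[255, 0.026, 0.0, -0.003, -0.0, 0.0, -0.119]
[255, 0.053, -0.004, -0.003, -0.0, 0.0, -0.252]
[255, 0.053, -0.004, -0.091, -0.0, 0.0, -0.252]
[255, 0.053, -0.004, -0.211, -0.0, 0.0, -0.252]
[255, 0.053, -0.004, -0.411, -0.0, 0.0, -0.252]
[255, 0.053, -0.004, -0.611, -0.0, 0.0, -0.252]
```

Both views bracket zero (+0.03 and -0.03). Back off and rise clear.

Emit:
{"fn": "jog_arm", "kwargs": {
  "steps": [
    [[255,0.026,0,0,0,0,-0.12],[255,0.053,-0.004,0,0,0,-0.25],[255,0.053,-0.004,0,0,0,-0.25],[255,0.053,-0.004,-0.09,0,0,-0.25],[255,0.053,-0.004,-0.21,0,0,-0.25],[255,0.053,-0.004,-0.41,0,0,-0.25],[255,0.053,-0.004,-0.6,0,0,-0.25],[255,0.053,-0.004,-0.6,0,0,-0.25]]
  ]
}}

```text
t: 14.1
eef_pos: [0.4811, -0.0319, 0.2348]
ee_rot: [-3.129, 0.006, -1.91]
force: [0.3, 0.3, -1.0]
width: 0.0007
gripper_force: 0.0
```

Emit:
{"fn": "jog_arm", "kwargs": {
  "steps": [
    [[255,-0.2,0,0,0,0,0],[255,-0.4,0,0,0,0,0],[255,-0.6,0,0,0,0,0],[255,-0.8,0,0,0,0,0],[255,-0.8,0,0,0,0,0],[255,-0.8,0,0,0,0,0]]
  ]
}}

```text
t: 14.7
eef_pos: [0.5431, 0.1577, 0.2269]
ee_rot: [-3.141, 0.0, -1.908]
force: [-1.0, -0.6, -0.3]
width: 0.0006
gripper_force: 0.0
```

```bash
python3 - <<'E' 2>/dev/null
from h import *
f=grab("top"); g=grab("side"); print(q(f),q(g)); rows([])
save("a4.png",np.vstack([cv2.resize(f["color"][145:285,225:395],None,fx=2.1,fy=2.1),cv2.resize(g["color"][170:310,210:380],None,fx=2.1,fy=2.1)]))
E
```

```text
(np.int64(45), np.float64(0.11434145893444436), np.float64(0.030617857872169904)) (np.int64(27), np.float64(0.11757338612834291), np.float64(-0.032773636063929204))
t 14.8 at [0.5426 0.1559 0.2274] [-180.     0.  -109.4] F [-1.   0.5 -0.2] w 0.0004
```

View pics/a4.png

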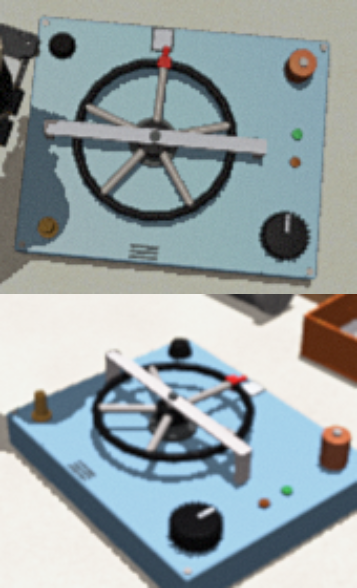

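The stem points at the mark in both views (tip at crop (165,55), mark at (163,39)). The loose parts and the knob are unmoved, and the arm is clear. Handing in.

```bash
python3 -c "
from station import arm
print(arm.job_done())"
```

```text
the job is handed in; nothing more can be done
None
```

I turned the handwheel clockwise in three spoke pushes; the stem points at the mark within about 0.03 rad by both cameras, the knob and loose parts look unmoved, the arm is clear, and the job is handed in at about 15 s (no verdict was returned).

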